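# Candle a blown egg: puff the dust off, then hold the lamp at full

## Robot

A 6-joint arm with a two-finger parallel gripper is mounted at the origin on a cart in front of the work surface, level with it; the furniture and walls round the work are solid. World frame = base frame: x ahead of the robot, y to its left, z up, the work surface at z = 0. Lengths are in m, angles in rad, forces in N, time in s.
With the tool pointing down it reaches from about 0.375 to 0.9 m from the base axis. Payload 3.1 kg.
Tool frame: the origin (TCP) lies between the finger pads; the fingertips stand manip.finger_overhang ahead of it and the grasp point (between the pads) lies 5 mm behind it (manip.finger_overhang is the distance from the TCP to the fingertips, in m); z points along the fingers, y is the line along which they close (so a half turn about z gives the same grasp; the last joint's range is limited). The gripper opens to 85 mm and grips with 20 to 120 N. Pads are 22 mm wide; open, the fingers measure 114 mm over their backs; the gripper's body (76 mm by 85 mm) begins 54 mm behind the grasp point. The pads swing forward as they close: fully open they stand 13 mm farther back than shut.
Start: joints at [1.052, 0.527, 1.433, -0, 1.181, -0.178], TCP at [0.208, 0.589, 0.245] pointing down, gripper open.
Joint ranges: [-3.08, 3.08], [-0.75, 2.2], [0.22, 2.44], [-1.43, 4.57], [0, 2.65], [-2.85, 2.85]. Speed limits (rad/s): [2.79, 2.79, 3.14, 3.14, 3.14, 3.14].

## Interface

Orientations are given as a unit quaternion [x, y, z, w].
In Python, from station import manip gives the robot as it stands.
- The arm moves only by the tool drive_tool, never from a script. Its argument "plan" is a list of rows, each a list of 7 numbers: the shift along the tool's x, y, z in m, then the turn, a rotation vector about the tool's x, y, z in degrees, then the opening, from -1 (shut) to 1 (fully open). In form: [[x, y, z, wx, wy, wz, gripper], ...]. A call has 1 to 10 rows; each row shifts and turns the commanded pose from where the row before left it, along the tool's axes as they then stand; what a row does not reach is not made up. A row lasts 1/10 s, in which the tool goes at most 50 mm and 8.59 degrees, less where a joint would pass 70% of its speed; a pose out of reach is approached as far as the arm can. A call is refused whole if a number of a shift passes 0.05 or a number of a turn 8.59, either way. A call with a gripper value outside its range is refused whole. The fingers move at their own pace and stop on an object; "newtons" is the grip in N (left out, the last holds). Time passes only in rows, so rows that do not move let the fingers close. It gives the time, the measured TCP pose, the force, the opening and the grip force at its end, in the units of the state.
- manip.sense(): the state, without advancing time (a new reading comes with each control period).
- manip.snapshot(name): name is "scene" or "top"; returns a dict with "image" (400x640x3 uint8, red, green, blue), "z_map" (400x640 float32, m along the optical axis (not along the pixel's ray), 0 where there is no reading), "fov_y" (degrees; the focal length in pixels is half the picture's height over the tangent of half this angle, whatever the lens; pixels are square), "cx", "cy" (the principal point, pixels), "extrinsics" (4x4, takes a point from camera to world coordinates). Camera axes: x right, y up, looking along -z (the intrinsics and any distortion apply to the point x, -y, -z); pixel columns grow to the right and rows downward; lengths in m; the calibration is good to about 2 mm. A picture is of the moment at which its call begins.
- manip.sign_off(): hands the job in; it is judged then, once.
The state is a dict: "t": time; "q": joint angles; "qd": joint speeds; "tau": joint torques, N m; "tcp_pos": TCP position; "tool_rot": TCP orientation; "force": force on the tool from outside, world axes, zero at the start; "ft_torque": the same for the moment, N m; "finger_gap": opening from 0.0 (shut) to 1.0 (fully open); "gripper_force": force on a finger pad.
Only numpy, scipy, OpenCV 4.12 (cv2) and the standard library are available. Lean on these libraries where they do the work, as an engineer would, in place of code of your own. Each camera call takes 0.05 s, during which the arm holds its last target. There are 200 camera calls.

## Task

Check the egg on the candling lamp for hairline cracks. First blow the dust off its shell: press the cap of the small air canister right down and let it spring back up. Then turn the lamp's sprung dial clockwise past its first two clicks to the third one, full brightness, and hold it there against its spring; finish with the gripper still holding the dial at the third click. The egg must stay sitting in its cup, and the other things on the worktop are left where they are.

Things in the scene. Friction and masses are not known exactly. Their poses are not given: they have to be found in the camera images.
- candler: Egg candling lamp, fixed: low box with black sides and aluminium top, 105 (x) x 250 (y) x 55 mm high. Origin: centre of its underside. Its x axis points away from the operator, y to the operator's left, z up. Egg cup (black, soft lip) at its left end, at (0, +75 mm); dial axis at its right end, at (0, -80 mm).
- dial (a joint): Angle of the lamp's dial about its upright axis, rad: 0 = off (white ring mark), grows clockwise seen from above. Clicks (orange dots of growing size): first 0.40, second 0.80, third 1.20 = full; stop at 1.32. A spring (0.07 N m at 0, 0.12 at the third click) returns it to 0 from anywhere: the clicks are felt (0.05 N m more or less) but do not hold it.
- dial_top (a point): Centre of the top of the dial's black pointer bar, on the dial's axis, 89 mm above the worktop. Bar 46 mm long, 14 wide (grip across this), 27 tall, on a grey skirt 57 mm across, its top 27 mm below the point. The point turns with the dial; its axes are the candler's at dial 0. At dial q the bar lies 0.60 - q anticlockwise (from above) of the candler's x axis, white-lined end away from the operator.
- air_duster: Small white and blue air canister, 44 mm across, clamped in a steel bench stand (base plate 85 x 80 mm, post behind the canister), fixed. Origin: under the canister's axis, on the worktop. Its own -y axis is where the thin red straw points: at the egg.
- air_cap (a joint): How far the canister's cap is pressed down, m: 0 = up, 0.006 = right down. It springs back by itself; 3 N starts it, 6 N holds it right down.
- cap_top (a point): Centre of the flat top of the canister's white push cap, 23 mm across, 108 mm above the worktop with the cap up; it moves down with the cap. A nozzle and straw (3 mm thick, 45 mm long) stick out of its side towards the egg, 9 mm below the top.
- egg: Pale blown egg, 38 mm across and 52 mm tall, loose, standing blunt end down in the candler's cup; its top is about 114 mm above the worktop. Origin: its lowest point; z up its long axis. Fragile and light (about 14 g).
- egg_tray_b: White card tray of four blue eggs, 100 x 100 x 40 mm, bystander. Origin: centre of its underside.
- specimen_box_g: Clear specimen box with an egg on cotton, 68 x 65 x 42 mm, bystander. Origin: centre of its underside.
- loupe: Black stand loupe, 45 mm across and 36 mm tall, bystander. Origin: centre of its underside.
- egg_stand_b: Blue egg on a turned wooden stand, 45 mm across and 64 mm tall, bystander. Origin: centre of its underside.
Things that resemble listed ones, but are neither listed nor needed, are in the scene too. What is shaped like the air_duster but pink is not meant.

How it is judged:
On the way, in this order (a step that is already met when the one before it is completed fails the run):
1. the canister's cap is pressed right down (at least 4.5 of its 6 mm) while the lamp is still off (value of joint air_cap above 0.0045 m and value of joint dial below 0.1 rad), for 0.1 s.
2. the cap is let go and springs back up (less than 1 mm down), the lamp still off (value of joint air_cap below 0.001 m and value of joint dial below 0.1 rad), for 0.1 s.
3. the dial is turned past its second click (value of joint dial above 0.9 rad), for 0.05 s.
At the end, for the whole second after the job is handed in: The fingers still hold the dial at the third click (1.08 rad to its stop) against its spring, touching it with at least 0.5 N; the canister cap is back up (under 1 mm down); the egg stands in its cup, within 10 mm of where it was and 0.3 rad of upright (value of joint dial between 1.08 and 1.34 rad and contact force between the fingers and dial above 0.5 N and value of joint air_cap below 0.001 m and distance of egg from where it was at the start of the episode below 0.01 m and angle between egg's own z axis and vertical below 0.3 rad); the arm keeps its last pose, push and grip.
It fails at once if the egg is knocked out of its cup (distance of egg from where it was at the start of the episode above 0.02 m or angle between egg's own z axis and vertical above 0.6 rad).
It fails at once if another thing on the worktop is pushed away (distance of any of egg_tray_b, specimen_box_g, loupe, egg_stand_b from where it was at the start of the episode above 0.02 m).
It also fails if it takes over 48 s, if anything falls off the work surface, if the arm or the gripper's body presses on something with over 40 N, if the wrist force passes 120 N, or if a joint passes its speed limit or range.

## Working session

There is one attempt and no reset: what is moved stays moved. The work goes in short steps, Python scripts to look and compute and a tool call to move; the robot and the scene stay as the last step left them, time stands still between calls to the robot, and variables do not carry over. Pictures are saved under pics/ and viewed, at most 10 in all, crops included, and the job is handed in when it is done.

Besides the shell and the picture viewer there is one more tool, called after "Request:" as name(argument=value, ...), one argument or row to a line, values as JSON. drive_tool: Moves the arm, as the interface text tells. Its arguments: {"type":"object","properties":{"plan":{"type":"array"},"newtons":{"type":"number"}},"required":["plan"]}

```bash
mkdir -p pics; cat > h.py <<'E'
import numpy as np, cv2
from station import manip
def snap(n,f):
    s=manip.snapshot(n); np.savez(f,**s); cv2.imwrite(f'pics/{f}.png',s['image'][:,:,::-1]); return s
def pts(s):
    h,w=s['z_map'].shape; f=h/2/np.tan(np.radians(s['fov_y'])/2)
    u,v=np.meshgrid(np.arange(w),np.arange(h)); z=s['z_map']
    P=np.stack([(u-s['cx'])/f*z,-(v-s['cy'])/f*z,-z],-1); E=np.array(s['extrinsics'])
    return P@E[:3,:3].T+E[:3,3]
def ray(s,u,v,h):
    f=s['image'].shape[0]/2/np.tan(np.radians(s['fov_y'])/2);E=np.array(s['extrinsics'])
    d=E[:3,:3]@np.array([(u-s['cx'])/f,-(v-s['cy'])/f,-1]);o=E[:3,3]
    return o+d*(h-o[2])/d[2]
E
python3 - <<'E'
from h import *
for n in('top','scene'):
    s=snap(n,n+'0'); print({k:v for k,v in s.items() if k not in('image','z_map')})
print(manip.sense(),manip.finger_overhang)
E
```

```text
{'fov_y': 43.62885854628847, 'cx': 318.00447350281246, 'cy': 197.70481625162674, 'extrinsics': array([[ 0.02205377,  0.9833107 , -0.18059262,  0.37690392],
       [-0.99973815,  0.02279366,  0.00202251, -0.01251827],
       [ 0.00610512,  0.18050073,  0.9835559 ,  1.17883649],
       [ 0.        ,  0.        ,  0.        ,  1.        ]])}
{'fov_y': 51.10949348561778, 'cx': 312.7603647945596, 'cy': 198.5618989985805, 'extrinsics': array([[-0.86489944,  0.34810235, -0.36162648,  0.23319774],
       [-0.50165984, -0.62376137,  0.59938231,  0.54366999],
       [-0.01692224,  0.69981891,  0.71411983,  0.76329008],
       [ 0.        ,  0.        ,  0.        ,  1.        ]])}
{'t': 0.1, 'q': array([ 1.05250538e+00,  5.28387886e-01,  1.43375752e+00,  1.97528337e-05,
        1.18141162e+00, -1.78510227e-01]), 'qd': array([ 3.90846236e-05, -9.07565313e-04, -2.77484553e-03, -1.63386482e-03,
        1.49314320e-03, -6.02560425e-04]), 'tau': array([ 3.36239495e-06, -4.43304241e+01, -1.78585964e+01, -2.94690335e-04,
        3.87227250e-03, -7.47059886e-06]), 'tcp_pos': array([0.20796664, 0.58873869, 0.24442772]), 'tool_rot': array([ 1.69077911e-01,  9.85602199e-01, -9.20057052e-04, -3.43897604e-04]), 'force': array([-0.65961537, -0.01777053,  0.37686735]), 'ft_torque': array([-0.03945511, -0.04637409,  0.02791486]), 'gripper_force': 0.0, 'finger_gap': 0.996654448043614} 0.014
```

View pics/top0.png

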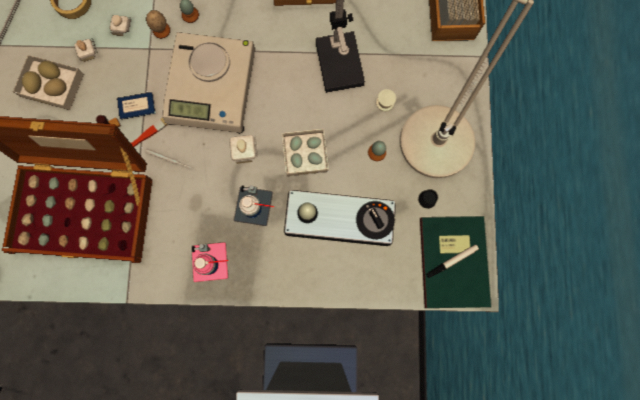

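View pics/scene0.png

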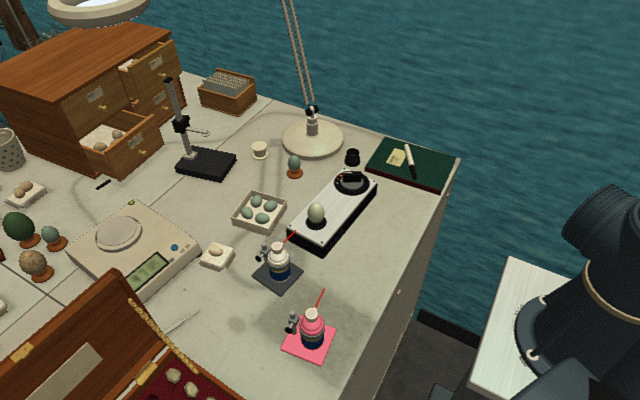

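The top view shows the candler at about (285–395, 191–243) with the egg at (307,212) and the dial at (375,220). The white/blue canister is at (249,205) and the pink decoy at (205,263). The scene view agrees.

```bash
python3 - <<'E'
from h import *
for n in('top0','scene0'):
    s=dict(np.load(n+'.npz')); P=pts(s); I=s['image'].astype(int); X,Y,Z=P[...,0],P[...,1],P[...,2]
    print(n,'ctr top pixel test')
    u0=ray(s,*((375,220) if n=='top0' else (350,183)),.06); print('dial approx',u0)
    # candler top plane
    m=(abs(Z-.055)<.004)&(I.min(-1)>110)&(X>.3)&(X<.55)&(Y>-.3)&(Y<.12)
    nl,lab,st,c=cv2.connectedComponentsWithStats(m.astype(np.uint8)); k=1+st[1:,4].argmax()
    r=cv2.minAreaRect(P[lab==k][:,:2].astype(np.float32)); print('candler',r,st[k],Z[lab==k].mean())
    # high things near
    c2=np.array(r[0])
    for nm,lo,hi,cond in(('egg',.09,.12,0),('bar',.082,.095,1),('cap',.100,.114,2)):
        mm=(Z>lo)&(Z<hi)&(X>.25)&(X<.6)&(Y>-.32)&(Y<.25)
        nl,lab,st,c=cv2.connectedComponentsWithStats(mm.astype(np.uint8))
        for k in range(1,nl):
            if st[k,4]>8:
                Q=P[lab==k]; a=cv2.minAreaRect(Q[:,:2].astype(np.float32)); print(nm,st[k],Q.mean(0).round(4),Q[:,2].max().round(4),np.round(a[0],4),np.round(a[1],4),a[2],I[lab==k].mean(0).round())
s=dict(np.load('top0.npz'));a=s['image'][160:260,225:405];b=cv2.resize(a,None,fx=4.4,fy=4.4,interpolation=2);cv2.imwrite('pics/crop.png',b[:,:,::-1])
E
```

```text
top0 ctr top pixel test
dial approx [ 0.5341115  -0.14470818  0.06      ]
candler ((0.5226263999938965, -0.06445855647325516), (0.24219001829624176, 0.05982300266623497), 86.00423431396484) [ 285  212  108   31 1526] 0.05408515241656196
egg [242 197  33  11 119] [0.5604 0.1311 0.1045] 0.1106 [0.5546 0.1169] [0.0684 0.0211] 72.63748931884766 [209. 167. 142.]
egg [300 202  16  17 214] [0.5464 0.0078 0.1044] 0.1161 [0.5484 0.0077] [0.0362 0.033 ] 1.0483006238937378 [156. 149. 115.]
egg [195 258  34  11 128] [0.4286 0.2245 0.1045] 0.1117 [0.4271 0.2099] [0.0696 0.0209] 89.99290466308594 [216. 159. 139.]
bar [248 205   7   6  13] [0.5534 0.1341 0.0836] 0.0861 [0.5533 0.134 ] [0.0042 0.017 ] 33.20066833496094 [210. 196. 168.]
bar [299 209  17  11  28] [0.5364 0.0102 0.0894] 0.0944 [0.5385 0.0106] [0.037  0.0173] 77.18394470214844 [102.  96.  73.]
bar [370 208  15  20 134] [ 0.5357 -0.1457  0.0873] 0.0926 [ 0.5363 -0.1462] [0.0457 0.0144] 30.563722610473633 [57. 50. 44.]
cap [242 197  11  10  85] [0.5617 0.1393 0.1066] 0.1106 [0.5616 0.1393] [0.0217 0.02  ] 47.223609924316406 [221. 197. 168
[... 1146 characters left out ...]
8 0.0841] 0.0949 [0.5608 0.1449] [0.0244 0.0169] 37.03523254394531 [209. 204. 176.]
bar [289 310   6   6  24] [0.4666 0.2399 0.0848] 0.0877 [0.4662 0.2398] [0.0103 0.0088] 82.74382019042969 [148. 145. 127.]
bar [303 320  16   8  61] [0.4262 0.2411 0.0839] 0.0944 [0.4266 0.2412] [0.0266 0.0132] 29.235353469848633 [219. 109. 121.]
cap [308 202  15  12 125] [0.5465 0.0149 0.1069] 0.1138 [0.5482 0.013 ] [0.0305 0.0257] 31.16779136657715 [161. 164. 128.]
cap [271 241  13  12 107] [0.5618 0.1425 0.1066] 0.1111 [0.5641 0.1388] [0.0219 0.0282] 26.343873977661133 [191. 178. 151.]
cap [305 306  13  16 148] [0.428  0.2359 0.107 ] 0.1107 [0.4303 0.2335] [0.0222 0.027 ] 43.61085510253906 [197. 184. 157.]
```

View pics/crop.png

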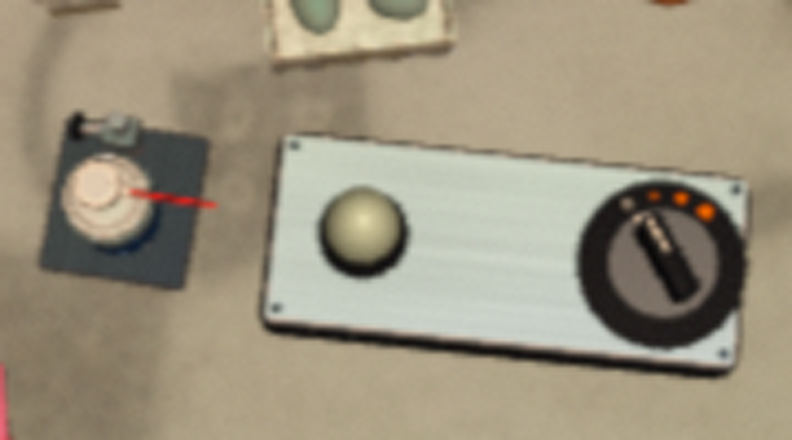

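The crop confirms the dial bar's white end points up-left, and the straw points at the egg. Cap is at ≈(0.562, 0.139, 0.108). Dial is at ≈(0.536, −0.1445, 0.089), with the bar about 30° anticlockwise, which matches 0.60 rad minus the candler yaw of −4.3°. Next I compute the shift to above the cap and check the post height.

```bash
cat >> h.py <<'E'
from scipy.spatial.transform import Rotation as R
def go(x,y,z,yang=None):
    s=manip.sense(); r=R.from_quat(s['tool_rot']); M=r.as_matrix()
    d=np.array([x,y,z])-s['tcp_pos']; ya=np.degrees(np.arctan2(M[1,1],M[0,1]))
    print('t',s['t'],'tcp',s['tcp_pos'].round(4),'yang',ya.round(2),'tilt',M[:,2].round(4),'F',s['force'].round(2),'gap',s['finger_gap'])
    print('tool shift mm',(M.T@d*1e3).round(1), 'wz',None if yang is None else round(ya-yang,2),'q',s['q'].round(2))
E
python3 - <<'E'
from h import *
for n in('top0','scene0'):
    P=pts(dict(np.load(n+'.npz'))).reshape(-1,3)
    q=P[(abs(P[:,0]-.57)<.06)&(abs(P[:,1]-.14)<.06)]; print(np.percentile(q[:,2],[90,98,100]), q[q[:,2]>.112])
    q=P[(P[:,0]>.55)&(P[:,0]<.66)&(abs(P[:,1]-.15)<.04)&(P[:,2]>.03)]; q=q[q[:,0]>.582]; print(q[q[:,2].argsort()][-4:])
go(.562,.139,.145,120)
E
```

```text
[0.07577053 0.10620792 0.11058413] []
[[0.60322483 0.13560104 0.0845372 ]
 [0.59617397 0.13740402 0.08534683]
 [0.60074326 0.13309886 0.08577323]
 [0.59821364 0.13056827 0.0872789 ]]
[0.0788809  0.10734483 0.11107792] []
[[0.60497738 0.13449968 0.08548672]
 [0.60132744 0.13251497 0.0855604 ]
 [0.60181528 0.13896903 0.08576613]
 [0.59823178 0.14042449 0.08631513]]
t 0.1 tcp [0.208  0.5887 0.2444] yang 70.53 tilt [-0.001  -0.0017 -1.    ] F [-0.66 -0.02  0.38] gap 0.996654448043614
tool shift mm [-483.7 -305.8   99.8] wz -49.47 q [ 1.05  0.53  1.43  0.    1.18 -0.18]
```

Request:
drive_tool(
  plan=[
    [-0.035, -0.022, 0, 0, 0, 0, -1],
    [-0.035, -0.022, 0, 0, 0, 0, -1],
    [-0.035, -0.022, 0, 0, 0, 0, -1],
    [-0.035, -0.022, 0, 0, 0, 0, -1],
    [-0.035, -0.022, 0, 0, 0, 0, -1],
    [-0.035, -0.022, 0, 0, 0, 0, -1],
    [-0.035, -0.022, 0, 0, 0, 0, -1],
    [-0.035, -0.022, 0, 0, 0, 0, -1],
    [-0.035, -0.022, 0, 0, 0, 0, -1],
    [-0.035, -0.022, 0, 0, 0, 0, -1],
  ],
)

```text
t: 1.1
tcp_pos: [0.4655, 0.2637, 0.245]
tool_rot: [0.169, 0.986, -0.0, -0.0]
force: [-0.1, 0.8, -0.7]
finger_gap: 0.0
gripper_force: 0.0
```

Request:
drive_tool(
  plan=[
    [-0.035, -0.022, 0, 0, 0, 0, -1],
    [-0.035, -0.022, 0, 0, 0, 0, -1],
    [-0.035, -0.022, 0, 0, 0, 0, -1],
    [-0.025, -0.018, 0, 0, 0, 0, -1],
    [0, 0, 0.02, 0, 0, -8, -1],
    [0, 0, 0.02, 0, 0, -8, -1],
    [0, 0, 0.01, 0, 0, -8, -1],
    [0, 0, 0.01, 0, 0, -8, -1],
    [0, 0, 0, 0, 0, -8, -1],
    [0, 0, 0, 0, 0, -8, -1],
  ],
)

```text
t: 2.1
tcp_pos: [0.5589, 0.1426, 0.1843]
tool_rot: [-0.249, 0.968, 0.0, -0.001]
force: [0.0, 0.4, -0.8]
finger_gap: 0.003
gripper_force: 0.0
```

```bash
python3 - <<'E'
from h import *
go(.562,.139,.127,120)
E
```

```text
t 2.1 tcp [0.5589 0.1426 0.1843] yang 118.86 tilt [-2.2e-03 -1.0e-04 -1.0e+00] F [ 0.02  0.37 -0.82] gap 0.002627402232057989
tool shift mm [-1.1 -4.7 57.3] wz -1.14 q [ 0.06  0.54  1.61 -0.    0.99 -2.02]
```

Request:
drive_tool(
  plan=[
    [-0.001, -0.005, 0.02, 0, 0, 0, -1],
    [0, 0, 0.02, 0, 0, 0, -1],
    [0, 0, 0.014, 0, 0, 0, -1],
    [0, 0, 0, 0, 0, 0, -1],
    [0, 0, 0, 0, 0, 0, -1],
  ],
)

```text
t: 2.6
tcp_pos: [0.5626, 0.1387, 0.1311]
tool_rot: [-0.246, 0.969, 0.0, -0.0]
force: [0.2, 0.0, 0.9]
finger_gap: 0.003
gripper_force: 0.0
```

```bash
python3 - <<'E'
from h import *
go(.562,.139,.116,120)
snap('scene','s1'); im=cv2.imread('pics/s1.png')[150:330,180:400]; cv2.imwrite('pics/s1c.png',cv2.resize(im,None,fx=3.2,fy=3.2))
E
```

```text
t 2.6 tcp [0.5626 0.1387 0.1311] yang 118.53 tilt [-9.e-04 -0.e+00 -1.e+00] F [0.2  0.03 0.89] gap 0.0029727238368097656
tool shift mm [ 0.4  0.5 15.1] wz -1.47 q [ 0.05  0.62  1.65  0.    0.87 -2.02]
```

View pics/s1c.png

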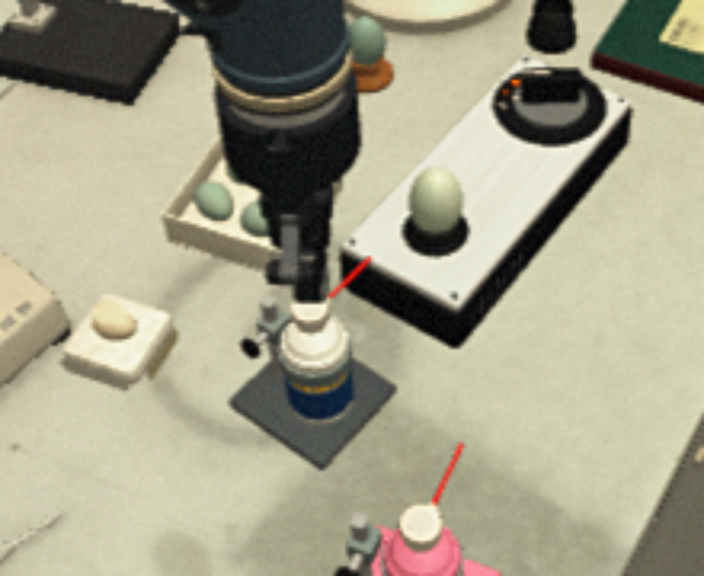

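The shut fingertips stand just over the white cap at crop (312,305). The egg is upright in its cup. Now I press.

Request:
drive_tool(
  plan=[
    [0, 0, 0.005, 0, 0, 0, -1],
    [0, 0, 0.004, 0, 0, 0, -1],
    [0, 0, 0.002, 0, 0, 0, -1],
    [0, 0, 0.002, 0, 0, 0, -1],
    [0, 0, 0, 0, 0, 0, -1],
  ],
)

```text
t: 3.15
tcp_pos: [0.5631, 0.1388, 0.1187]
tool_rot: [-0.246, 0.969, -0.0, 0.0]
force: [-0.4, -0.2, 4.7]
finger_gap: -0.002
gripper_force: 2.3
```

Request:
drive_tool(
  plan=[
    [0, 0, 0.001, 0, 0, 0, -1],
    [0, 0, 0.001, 0, 0, 0, -1],
    [0, 0, 0.001, 0, 0, 0, -1],
    [0, 0, 0, 0, 0, 0, -1],
  ],
)

```text
t: 3.55
tcp_pos: [0.5632, 0.1388, 0.1161]
tool_rot: [-0.246, 0.969, -0.0, 0.001]
force: [-1.4, 0.0, 8.0]
finger_gap: 0.003
gripper_force: 3.6
```

Request:
drive_tool(
  plan=[
    [0, 0, 0.001, 0, 0, 0, -1],
    [0, 0, 0, 0, 0, 0, -1],
    [0, 0, 0, 0, 0, 0, -1],
  ],
)

```text
t: 3.85
tcp_pos: [0.5633, 0.1388, 0.116]
tool_rot: [-0.246, 0.969, -0.0, 0.001]
force: [-2.3, -0.6, 12.9]
finger_gap: 0.0
gripper_force: 6.3
```

Hard stop reached (force climbs with no travel). I lift off and plan the move to the dial.

Request:
drive_tool(
  plan=[
    [0, 0, -0.02, 0, 0, 0, -1],
    [0, 0, -0.03, 0, 0, 0, -1],
    [0, 0, -0.035, 0, 0, 0, -1],
    [0, 0, 0, 0, 0, 0, -1],
    [0, 0, 0, 0, 0, 0, 1],
  ],
)

```text
t: 4.35
tcp_pos: [0.5627, 0.1387, 0.1996]
tool_rot: [-0.246, 0.969, -0.0, 0.0]
force: [-0.0, -0.9, -0.0]
finger_gap: 0.158
gripper_force: 0.0
```

```bash
python3 - <<'E'
from h import *
go(.536,-.1445,.2,120.3)
s=snap('scene','s2');P=pts(s).reshape(-1,3);q=P[(np.hypot(P[:,0]-.562,P[:,1]-.139)<.009)]
print(np.sort(q[:,2])[-12:])
E
```

```text
t 4.35 tcp [0.5627 0.1387 0.1996] yang 118.54 tilt [ 8.e-04 -0.e+00 -1.e+00] F [-0.04 -0.93 -0.02] gap 0.1579849763246529
tool shift mm [ 158.8 -236.1   -0.4] wz -1.76 q [ 0.05  0.52  1.6  -0.    1.02 -2.02]
[0.1093341  0.10934998 0.10945755 0.10948295 0.10962964 0.10963559
 0.10973126 0.10983067 0.11005375 0.11056976 0.11083162 0.11106837]
```

Request:
drive_tool(
  plan=[
    [0.02, -0.03, 0, 0, 0, 0, 1],
    [0.02, -0.03, 0, 0, 0, 0, 1],
    [0.02, -0.03, 0, 0, 0, 0, 1],
    [0.02, -0.03, 0, 0, 0, 0, 1],
    [0.02, -0.03, 0, 0, 0, 0, 1],
    [0.02, -0.03, 0, 0, 0, 0, 1],
    [0.02, -0.03, 0, 0, 0, 0, 1],
    [0.019, -0.026, 0, 0, 0, -1.8, 1],
    [0, 0, 0, 0, 0, 0, 1],
    [0, 0, 0, 0, 0, 0, 1],
  ],
)

```text
t: 5.4
tcp_pos: [0.5346, -0.1446, 0.1976]
tool_rot: [-0.26, 0.965, 0.002, -0.001]
force: [0.6, -0.3, -0.3]
finger_gap: 1.001
gripper_force: 0.0
```

```bash
python3 - <<'E'
from h import *
go(.536,-.1445,.081,120.3)
E
```

```text
t 5.4 tcp [ 0.5346 -0.1446  0.1976] yang 120.2 tilt [-0.0034  0.0022 -1.    ] F [ 0.57 -0.32 -0.26] gap 1.0011394618388574
tool shift mm [ -1.4  -1.1 116.6] wz -0.1 q [-0.47  0.5   1.66  0.    0.99 -2.56]
```

Request:
drive_tool(
  plan=[
    [-0.001, -0.001, 0.03, 0, 0, 0, 1],
    [0, 0, 0.03, 0, 0, 0, 0.5],
    [0, 0, 0.03, 0, 0, 0, 0],
    [0, 0, 0.02, 0, 0, 0, 0],
    [0, 0, 0.006, 0, 0, 0, 0],
    [0, 0, 0, 0, 0, 0, 0],
    [0, 0, 0, 0, 0, 0, 0],
  ],
)

```text
t: 6.1
tcp_pos: [0.5377, -0.1444, 0.0839]
tool_rot: [-0.262, 0.965, -0.0, 0.0]
force: [0.7, 0.1, 0.3]
finger_gap: 0.503
gripper_force: 0.0
```

```bash
python3 - <<'E'
from h import *
go(.536,-.1445,.081,120.3)
s=snap('scene','s3'); im=s['image'][110:250,280:440,::-1]; cv2.imwrite('pics/s3c.png',cv2.resize(im,None,fx=4,fy=4))
E
```

```text
t 6.1 tcp [ 0.5377 -0.1444  0.0839] yang 120.38 tilt [ 8.e-04 -3.e-04 -1.e+00] F [0.67 0.12 0.32] gap 0.502888056856032
tool shift mm [1.5 0.8 2.9] wz 0.08 q [-0.46  0.67  1.73  0.    0.73 -2.56]
```

View pics/s3c.png

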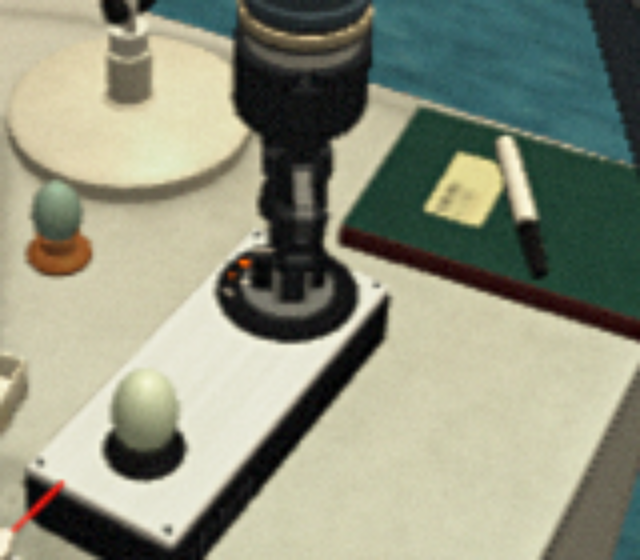

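The fingers straddle the dial bar at crop (290,275), and the egg still sits in its cup. I close on the bar.

Request:
drive_tool(
  newtons=60,
  plan=[
    [0.001, 0.001, 0.002, 0, 0, 0, -1],
    [0, 0, 0, 0, 0, 0, -1],
    [0, 0, 0, 0, 0, 0, -1],
    [0, 0, 0, 0, 0, 0, -1],
    [0, 0, 0, 0, 0, 0, -1],
    [0, 0, 0, 0, 0, 0, -1],
    [0, 0, 0, 0, 0, 0, -1],
  ],
)

```text
t: 6.85
tcp_pos: [0.5363, -0.1451, 0.0823]
tool_rot: [-0.261, 0.965, -0.001, 0.001]
force: [-1.4, -1.3, 5.4]
finger_gap: 0.147
gripper_force: 61.0
```

Request:
drive_tool(
  plan=[
    [0, 0, 0, 0, 0, 5, -1],
    [0, 0, 0, 0, 0, 5, -1],
    [0, 0, 0, 0, 0, 5, -1],
    [0, 0, 0, 0, 0, 5, -1],
    [0, 0, 0, 0, 0, 5, -1],
    [0, 0, 0, 0, 0, 5, -1],
    [0, 0, 0, 0, 0, 5, -1],
    [0, 0, 0, 0, 0, 0, -1],
  ],
)

```text
t: 7.65
tcp_pos: [0.5362, -0.1446, 0.0823]
tool_rot: [0.041, 0.999, -0.0, 0.001]
force: [-1.6, 1.0, 5.6]
finger_gap: 0.147
gripper_force: 61.1
```

```bash
python3 - <<'E'
from h import *
go(.536,-.1445,.081,50.3)
print(manip.sense()['ft_torque'])
E
```

```text
t 7.65 tcp [ 0.5362 -0.1446  0.0823] yang 85.27 tilt [ 1.2e-03 -3.0e-04 -1.0e+00] F [-1.57  0.96  5.64] gap 0.1468509837155676
tool shift mm [0.2 0.1 1.3] wz 34.97 q [-0.46  0.68  1.74  0.    0.73 -1.95]
[0.09933122 0.13222037 0.0734272 ]
```

Request:
drive_tool(
  plan=[
    [0, 0, 0, 0, 0, 5, -1],
    [0, 0, 0, 0, 0, 5, -1],
    [0, 0, 0, 0, 0, 5, -1],
    [0, 0, 0, 0, 0, 5, -1],
    [0, 0, 0, 0, 0, 5, -1],
    [0, 0, 0, 0, 0, 5, -1],
    [0, 0, 0, 0, 0, 5, -1],
    [0, 0, 0, 0, 0, 0, -1],
    [0, 0, 0, 0, 0, 0, -1],
  ],
)

```text
t: 8.55
tcp_pos: [0.5364, -0.144, 0.0822]
tool_rot: [0.339, 0.941, 0.0, 0.001]
force: [0.5, 2.0, 6.7]
finger_gap: 0.146
gripper_force: 61.1
```

```bash
python3 - <<'E'
from h import *
go(.536,-.1445,.081,50.3)
print(manip.sense()['ft_torque'])
for n,b in(('scene',(110,250,280,440)),('top',(150,290,300,460))):
    s=snap(n,n+'4'); im=s['image'][b[0]:b[1],b[2]:b[3],::-1]; cv2.imwrite(f'pics/{n}4c.png',im)
a=np.hstack([cv2.imread(f'pics/{n}4c.png') for n in('scene','top')]);cv2.imwrite('pics/c4.png',cv2.resize(a,None,fx=2.5,fy=2.5,interpolation=2))
for n in('scene0','scene4'):
    P=pts(dict(np.load(n+'.npz'))).reshape(-1,3);q=P[(np.hypot(P[:,0]-.547,P[:,1]-.011)<.025)&(P[:,2]>.09)];print('egg',q.mean(0),q[:,2].max())
E
```

```text
t 8.55 tcp [ 0.5364 -0.144   0.0822] yang 50.34 tilt [ 1.7e-03  3.0e-04 -1.0e+00] F [0.54 2.02 6.68] gap 0.14618641552008718
tool shift mm [ 0.  -0.6  1.2] wz 0.04 q [-0.46  0.68  1.74  0.    0.73 -1.34]
[ 0.42567646 -0.08439014  0.14651931]
egg [0.54556769 0.0165883  0.10298411] 0.11523529442132874
egg [0.54544389 0.01668877 0.10282539] 0.11457717396741085
```

View pics/c4.png

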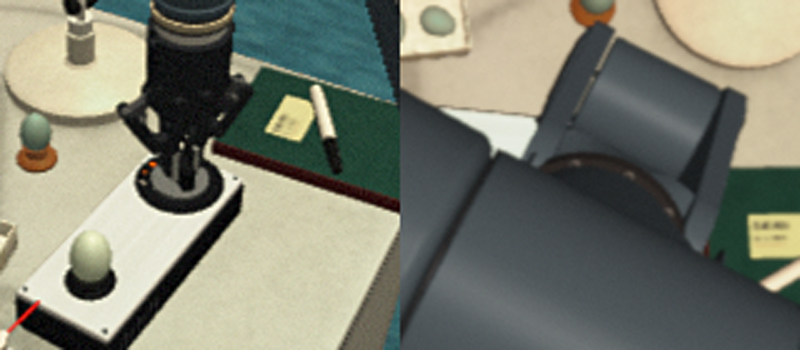

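Request:
drive_tool(
  plan=[
    [0, 0, 0, 0, 0, 2, -1],
    [0, 0, 0, 0, 0, 0, -1],
    [0, 0, 0, 0, 0, 0, -1],
    [0, 0, 0, 0, 0, 0, -1],
  ],
)

```text
t: 9.05
tcp_pos: [0.5365, -0.144, 0.0823]
tool_rot: [0.355, 0.935, 0.0, 0.001]
force: [1.2, 2.2, 5.1]
finger_gap: 0.147
gripper_force: 61.1
```

```bash
python3 - <<'E'
from h import *
go(.536,-.1445,.081,50.3)
print(manip.sense()['ft_torque'])
E
```

```text
t 9.05 tcp [ 0.5365 -0.144   0.0823] yang 48.35 tilt [ 1.7e-03  4.0e-04 -1.0e+00] F [1.15 2.21 5.09] gap 0.14670191231603746
tool shift mm [ 0.  -0.7  1.3] wz -1.95 q [-0.46  0.68  1.74  0.    0.73 -1.31]
[ 0.41637534 -0.11882021  0.09493594]
```

```bash
python3 -c "
from station import manip
print(manip.sign_off())"
```

```text
the job is handed in; nothing more can be done
None
```

I handed the job in at about 9 s, though the sign-off returned no verdict. The cap was pressed right to its stop and sprang back up, and the egg is still in its cup. The gripper is holding the dial at about 1.25 rad, just past the third click; that angle is worked out from how far the gripper turned, as the dial bar was hidden from the cameras.

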